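# Point out the crooked connector, then the cutters to remove it

## Robot

A 7-joint arm with a two-finger parallel gripper is mounted at the origin on a cart in front of the work surface, level with it; the furniture and walls round the work are solid. World frame = base frame: x ahead of the robot, y to its left, z up, the work surface at z = 0. Lengths are in m, angles in rad, forces in N, time in s.
With the tool pointing down it reaches from about 0.4 to 0.85 m from the base axis. Payload 4.5 kg.
Tool frame: the origin (TCP) lies midway between the tips of the shut fingers; the grasp point (between the pads) lies 19 mm behind it; x points along the fingers, y is the direction in which the jaws open and shut, and the axes are right-handed (so a half turn about x gives the same grasp; the last joint's range is limited). The gripper opens to 88 mm and grips with 3 to 60 N. Pads are 18 mm wide; open, the fingers measure 123 mm over their backs; the gripper's body (75 mm by 187 mm) begins 45 mm behind the grasp point.
Start: joints at [-1.256, 0.689, -0.195, 1.565, 0.157, 0.902, -0.215], TCP at [0.173, 0.601, 0.239] pointing down, gripper open.
Joint ranges: [-3.01, 3.01], [-0.46, 2.08], [-1.47, 1.51], [0.13, 2.56], [-1, 4.14], [0.04, 2.09], [-2.66, 2.66]. Speed limits (rad/s): [2.57, 2.57, 3.14, 3.14, 3.14, 3.14, 3.14].

## Interface

Orientations are given as a unit quaternion [x, y, z, w].
In Python, from plant import r, eyes gives the robot as it stands.
- The arm moves only by the shell command python3 -m pendant 'ROWS' [FORCE]. ROWS is JSON, a list that holds one entry, the list of rows, each a list of 7 numbers: the turn, a rotation vector about the tool's x, y, z in rad, then the shift along the tool's x, y, z in cm, then the finger opening in cm, from 0 to 8.81. A call has 1 to 10 rows; each row shifts and turns the commanded pose from where the row before left it, along the tool's axes as they then stand; what a row does not reach is not made up. A row lasts 1/12 s, in which the tool goes at most 41.7 mm and 7.16 degrees, less where a joint would pass 70% of its speed; a pose out of reach is approached as far as the arm can. A call is refused whole if a number of a shift passes 4.17 or a number of a turn 0.125, either way. A call with a gripper value outside its range is refused whole. The fingers move at their own pace and stop on an object; FORCE is the grip in N (left out, the last holds). Time passes only in rows, so rows that do not move let the fingers close. It gives the time, the measured TCP pose, the force and the opening at its end, in the units of the state.
- r.get_state(): the state, without advancing time (a new reading comes with each control period).
- eyes.snapshot(name): name is "side" or "top"; returns the picture (480x640x3 uint8, red, green, blue); there is no depth.
- eyes.camera_info(name): a dict with "fovy" (degrees; the focal length in pixels is half the picture's height over the tangent of half this angle, whatever the lens; pixels are square), "cx", "cy" (the principal point, pixels), "world_from_camera" (4x4, takes a point from camera to world coordinates). Camera axes: x right, y up, looking along -z (the intrinsics and any distortion apply to the point x, -y, -z); pixel columns grow to the right and rows downward; lengths in m; the calibration is good to about 2 mm. A picture is of the moment at which its call begins. camera_info takes no time and is no camera call.
- r.finish_job(): hands the job in, once; it reports no verdict.
The state is a dict: "clock": time; "q": joint angles; "qd": joint speeds; "joint_torque": joint torques, N m; "tool_pos": TCP position; "eef_rot": TCP orientation; "contact_force": force on the tool from outside, world axes, zero at the start; "moment": the same for the moment, N m; "opening": opening from 0.0 (shut) to 1.0 (fully open).
Only numpy, scipy, OpenCV 4.12 (cv2) and the standard library are available. Lean on these libraries where they do the work, as an engineer would, in place of code of your own. Each camera call takes 0.05 s, during which the arm holds its last target.

## Task

Brief a colleague on the next rework step by pointing, without touching the board or the tools. First push the bench magnifier's round head gently aside, to the robot's right, until no part of it is over the circuit board, and leave it there. Then point down at the big white connector that sits crooked on that board, fingertips two to three centimetres above it, and stay for two seconds; after that point in the same way at the side cutters among the tools on the left, and finish there, still pointing.

Things in the scene. Friction and masses are not known exactly. Their poses are not given: they have to be found in the camera images.
- part (a point): the big white connector on the board: a white block about 26 x 14 mm, 13 mm high, soldered on askew to the board's edges, by far the biggest white block on this board, on the half of the board that is farther from the robot (smaller square white connectors stand 20 to 35 mm from it). This point is the centre of its top, 14.5 mm above the PCB underside (29.5 mm above the bench), z up; in the board's frame x = 16, y = -41 mm
- board: green circuit board 112 x 142 mm, loose under the magnifier, standing on four 15 mm brass standoffs; PCB 1.6 mm thick, its parts reach at most 17 mm above its underside. Origin: centre of the PCB underside, 15 mm above the bench; x along the 112 mm side (roughly to the robot's left), y along the 142 mm side (roughly towards the robot), z up
- magnifier (a joint): swing of the magnifier's arm about its upright post (vertical axis, rad). It starts within 0.2 of 0, the head over the board; it grows as the head swings to the robot's right (anticlockwise seen from above), stop at 1.5; the other way there is a stop at -0.35. The hinge rubs (about 2 N at the head moves it, quick pushes take more) and stays where it is left
- lens (a point): centre of the magnifier's lens: a white ring-shaped head 124 mm across and 26 mm thick, clear lens in the middle, on a 13 mm tube, 190 mm from the post's axis. The head spans z = 0.140 to 0.166; this point lies at z = 0.153
- magnifier_stand: foot and post of the magnifier, fixed: round grey foot 120 mm across, 19 mm high, 13 mm post with a black hub up to z = 0.179. Origin: on the post's axis (the axis of the swing), at bench height
- cutters: side cutters (small pliers with two handles), 106 mm long, 52 mm wide over the handles, 12 mm high, lying loose and flat on the bench to the left of the board, jaws away from the robot. Origin: centre of the underside; y runs along them towards the handles, x across. Tweezers and a screwdriver lie beside them, about 75 mm apart, in any order
- tweezers: steel tweezers 127 mm long, 16 mm wide, 9 mm high, loose on the bench. Origin: centre of the underside, y along them
- driver: screwdriver 170 mm long, handle 16 mm thick, loose on the bench. Origin: centre of the underside, y along it, towards the handle

How it is judged:
On the way, in this order (a step that is already met when the one before it is completed fails the run):
1. the magnifier's head is pushed aside, clear of the board, and left (horizontal distance between lens and board above 0.115 m and contact force between the fingers and magnifier_stand below 0.3 N and velocity of joint magnifier between -0.05 and 0.05 rad/s and value of joint magnifier above 0.35 rad), for 0.2 s.
2. the fingertips dwell just above the crooked white connector (horizontal distance between the grasp point and part below 0.016 m and z of the grasp point in the frame of part between 0.021 and 0.066 m and horizontal distance between lens and board above 0.115 m and value of joint magnifier above 0.35 rad), for 1.5 s.
3. the fingertips dwell just above the side cutters (x of the grasp point in the frame of cutters between -0.032 and 0.032 m and y of the grasp point in the frame of cutters between -0.058 and 0.058 m and z of the grasp point in the frame of cutters between 0.033 and 0.078 m and horizontal distance between lens and board above 0.115 m and value of joint magnifier above 0.35 rad), for 1 s.
At the end, for the whole second after the job is handed in: The program ends with the fingertips still 3 to 45 mm above the side cutters, within their outline (26 mm to the side, 53 mm lengthwise, plus 5 mm). The lens centre is over 115 mm from the board's centre seen from above; the board has moved under 6 mm and every tool under 10 mm (all of step 3 and distance of board from where it was at the start of the episode below 0.006 m and distance of each of cutters, tweezers, driver from where it was at the start of the episode below 0.01 m); the robot touches nothing.
It fails at once if the board or anything on it is touched or shifted (contact force between any of the fingers, the arm and board above 0.3 N or distance of board from where it was at the start of the episode above 0.006 m).
It fails at once if a hand tool is touched, shifted or lifted (contact force between any of the fingers, the arm and cutters above 0.3 N or distance of any of cutters, tweezers, driver from where it was at the start of the episode above 0.01 m or contact force between any of the fingers, the arm and tweezers above 0.3 N or contact force between any of the fingers, the arm and driver above 0.3 N).
It fails at once if the magnifier is pushed or knocked with more than 30 N (contact force between any of the fingers, the arm and magnifier_stand above 30 N).
It also fails if it takes over 64 s, if anything falls off the work surface, if the arm or the gripper's body presses on something with over 40 N, if the wrist force passes 120 N, or if a joint passes its speed limit or range.

## Working session

There is one attempt and no reset: what is moved stays moved. The work goes in short steps, Python scripts to look and compute and a shell command to move; the robot and the scene stay as the last step left them, time stands still between calls to the robot, and variables do not carry over. Pictures are saved under pics/ and viewed, and the job is handed in when it is done.

```bash
ls; mkdir -p pics
python3 - <<'E'
from plant import r, eyes
import cv2, json
for n in ("side","top"):
    im=eyes.snapshot(n); cv2.imwrite(f"pics/{n}0.png",im[:,:,::-1])
    print(n,eyes.camera_info(n))
print(r.get_state())
E
```

```text
pics
side {'fovy': 54.220925058488326, 'cx': 317.3181681868584, 'cy': 239.93915306457947, 'world_from_camera': array([[-0.90946226,  0.25855102, -0.32562213,  0.2616828 ],
       [-0.41553883, -0.59222547,  0.69035967,  0.58595069],
       [-0.01434853,  0.7631647 ,  0.6460447 ,  0.65985718],
       [ 0.        ,  0.        ,  0.        ,  1.        ]])}
top {'fovy': 47.07731689600725, 'cx': 320.4538491254062, 'cy': 233.4165164882632, 'world_from_camera': array([[ 0.02369445,  0.98972682, -0.14099427,  0.42032998],
       [-0.99902865,  0.02868269,  0.0334524 ,  0.03427207],
       [ 0.03715283,  0.14006468,  0.98944507,  1.07224479],
       [ 0.        ,  0.        ,  0.        ,  1.        ]])}
{'clock': 0.1, 'q': array([-1.25622119,  0.68990893, -0.19451737,  1.56619524,  0.15729195,
        0.90251715, -0.21511649]), 'qd': array([ 0.0007127 , -0.00180461, -0.00131577, -0.00433376, -0.00033314,
        0.00176491, -0.00047666]), 'joint_torque': array([-3.60911588e-03, -5.28496599e+01, -1.27159305e+00, -1.53836954e+01,
       -5.25458436e-02,  2.03888310e-03,  5.26921099e-05]), 'tool_pos': array([0.17307622, 0.59998267, 0.2379966 ]), 'eef_rot': array([ 0.0983486 ,  0.70019293, -0.09950476,  0.70011158]), 'contact_force': array([ 0.4118846 , -0.53949119,  0.81774551]), 'moment': array([0.01101761, 0.0419214 , 0.01284844]), 'opening': 0.9976901869994679}
```

View pics/top0.png

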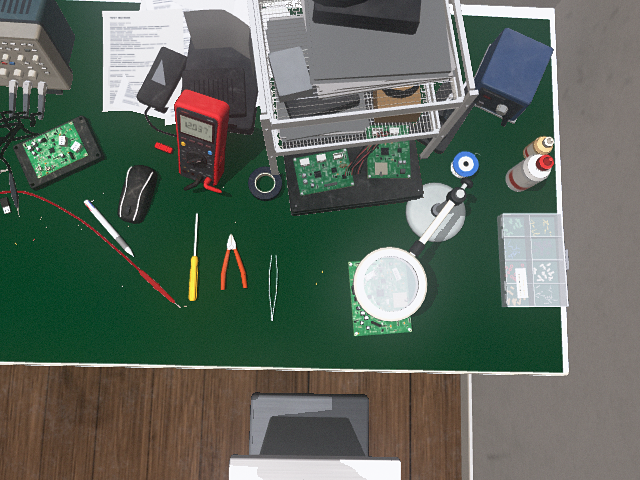

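View pics/side0.png

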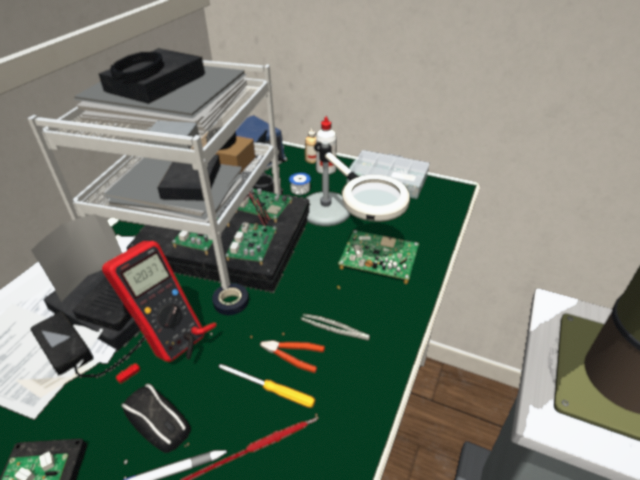

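The top view shows the board under the magnifier (board about (350-412, 260-335), head at (390,284), post about (462,185)). The screwdriver is at (194,257), the cutters at (233,262) and the tweezers at (273,288). The side view shows the head at (376,197), clear above the board. I'll zoom in to measure.

```bash
cat > h.py <<'E'
import numpy as np, cv2
from plant import r, eyes
def K(n):
    c=eyes.camera_info(n); f=240/np.tan(np.radians(c["fovy"])/2); return f,c["cx"],c["cy"],np.array(c["world_from_camera"])
def pix2w(n,u,v,z):
    f,cx,cy,T=K(n); d=T[:3,:3]@np.array([(u-cx)/f,-(v-cy)/f,-1]); o=T[:3,3]
    return o+d*(z-o[2])/d[2]
def w2pix(n,p):
    f,cx,cy,T=K(n); q=np.linalg.inv(T)@np.append(p,1)
    return np.array([cx+f*q[0]/-q[2], cy-f*q[1]/-q[2]])
def crop(src,dst,u0,v0,u1,v1,s):
    im=cv2.imread(src)[v0:v1,u0:u1]; im=cv2.resize(im,None,fx=s,fy=s,interpolation=cv2.INTER_CUBIC)
    for u in range(-(-u0//20)*20,u1,20):
        cv2.putText(im,str(u),((u-u0)*s,10),0,.35,(255,255,0),1); cv2.line(im,((u-u0)*s,12),((u-u0)*s,18),(255,255,0),1)
    for v in range(-(-v0//20)*20,v1,20):
        cv2.putText(im,str(v),(0,(v-v0)*s+4),0,.35,(255,255,0),1)
    cv2.imwrite(dst,im)
E
python3 - <<'E'
from h import *
crop("pics/top0.png","pics/t1.png",330,160,480,345,4) if 0 else crop("pics/top0.png","pics/t1.png",335,165,495,345,3)
crop("pics/side0.png","pics/s1.png",290,120,450,290,4) if 0 else crop("pics/side0.png","pics/s1.png",300,130,440,290,4)
crop("pics/top0.png","pics/t2.png",180,205,300,335,4)
E
```

```text
(no output)
```

View pics/t1.png

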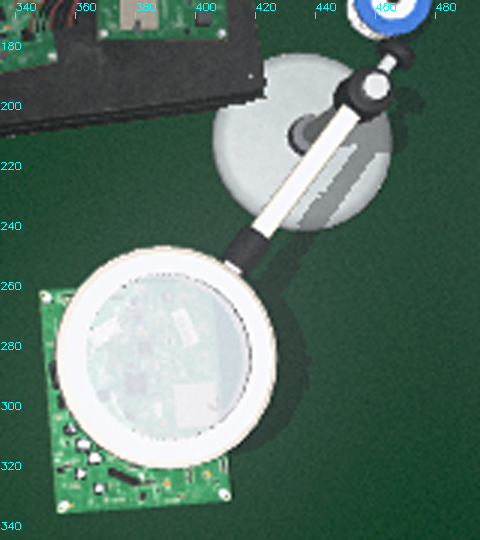

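View pics/s1.png

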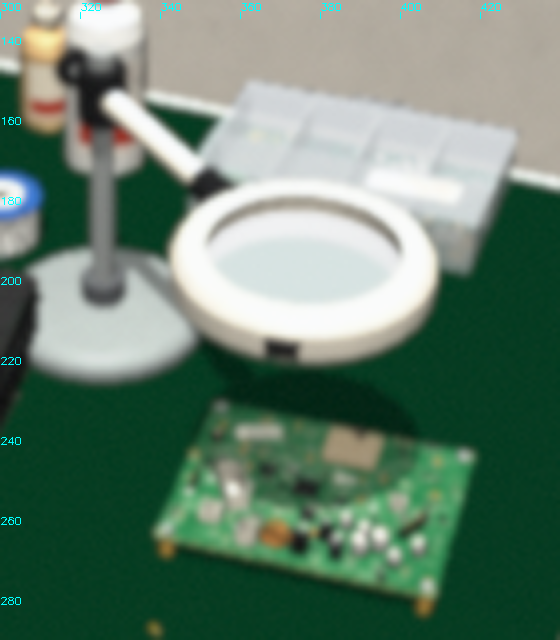

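View pics/t2.png

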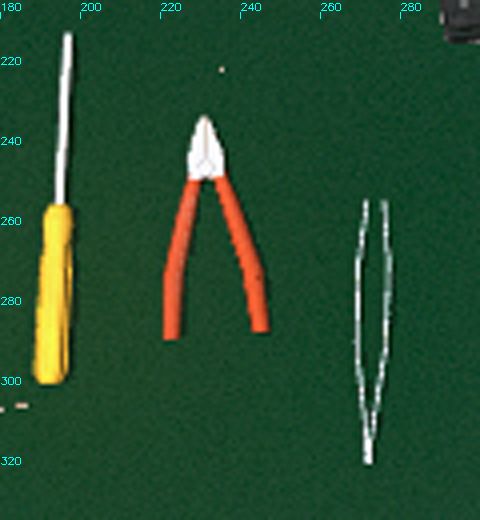

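Run:
```python
from h import *
np.set_printoptions(precision=4,suppress=True)
z=.0166
A=pix2w("top",348.5,262,z);B=pix2w("top",353.5,336,z);C=pix2w("top",412,331.5,z)
print("corners",A,B,C,"sides",np.linalg.norm(A-B),np.linalg.norm(B-C))
S=[pix2w("side",*p,z) for p in((355,231),(419,243),(339,265),(408,280))]
print("side corners",S, "centre",sum(S)/4)
c=(A+C)/2; print("centre",c)
y=(B-A)[:2]; ang=np.arctan2(y[1],y[0]); print("ydir deg",np.degrees(ang))
yv=np.array([np.cos(ang),np.sin(ang)]); xv=np.array([yv[1],-yv[0]])
print("part pred",c[:2]+.016*xv-.041*yv, "seen T",pix2w("top",370,275,.0295),"seen S",pix2w("side",365,237,.0295))
# lens
im=cv2.imread("pics/top0.png")
for lab,p in(("lens outer mid top",(335+165/3,165+357/3)),): print(lab,pix2w("top",*p,.166),pix2w("top",*p,.153))
print("rad",np.linalg.norm(pix2w("top",335+57/3,284,.153)-pix2w("top",335+276/3,284,.153)))
print("lens side",pix2w("side",376,197,.153))
print("foot",pix2w("top",335+302/3,165+142/3,.019),pix2w("side",325,204,.019),"hub",pix2w("top",460.5,193.5,.179),pix2w("side",325,149,.17))
print("cutters tip",pix2w("top",231,234,.006),"handles",pix2w("top",222.5,289.5,.006),pix2w("top",245,287.5,.006))
print("side cutters",pix2w("side",262,345,.006),pix2w("side",324,347,.006),pix2w("side",316,370,.006))
print("driver",pix2w("top",197,213,.006),pix2w("top",192,300,.008)); print("tweez",pix2w("top",271,255,.005),pix2w("top",272,320,.005))
```

```text
corners [ 0.5167 -0.0568  0.0166] [ 0.3767 -0.0686  0.0166] [ 0.3876 -0.1799  0.0166] sides 0.14052052795915224 0.11187307516690571
side corners [array([ 0.5234, -0.1614,  0.0166]), array([ 0.3862, -0.1778,  0.0166]), array([ 0.5141, -0.0483,  0.0166]), array([ 0.3766, -0.0628,  0.0166])] centre [ 0.4501 -0.1126  0.0166]
centre [ 0.4522 -0.1183  0.0166]
ydir deg -175.18343445993204
part pred [ 0.4917 -0.099 ] seen T [ 0.4919 -0.097   0.0295] seen S [ 0.4919 -0.1362  0.0295]
lens outer mid top [ 0.4686 -0.1131  0.166 ] [ 0.4693 -0.1152  0.153 ]
rad 0.12275865080327139
lens side [ 0.4682 -0.1127  0.153 ]
foot [ 0.6186 -0.226   0.019 ] [ 0.6221 -0.2237  0.019 ] hub [ 0.6218 -0.2285  0.179 ] [ 0.6165 -0.2124  0.17  ]
cutters tip [0.5661 0.1721 0.006 ] handles [0.4584 0.1833 0.006 ] [0.4633 0.1406 0.006 ]
side cutters [0.5624 0.1781 0.006 ] [0.4638 0.1389 0.006 ] [0.4572 0.1858 0.006 ]
driver [0.6055 0.24   0.006 ] [0.437  0.2398 0.008 ]
tweez [0.5273 0.0932 0.005 ] [0.4028 0.0868 0.005 ]
```

Run:
```python
from h import *
from scipy.spatial.transform import Rotation as Ro
np.set_printoptions(precision=3,suppress=True)
s=r.get_state(); R=Ro.from_quat(s["eef_rot"]).as_matrix(); print(R)
for p in((.4917,-.099,.0295),(.4885,-.147,.0295)): print(w2pix("side",p),w2pix("top",p))
print(np.array([w2pix("top",p) for p in ((.6,0,.0),(.6,0,.1),(.6,0,.3),(.6,.1,.3))]))
```

```text
[[-0.     0.277  0.961]
 [-0.002  0.961 -0.277]
 [-1.    -0.002  0.   ]]
[358.786 247.769] [371.055 275.142]
[368.292 234.407] [396.183 277.486]
[[319.774 219.91 ]
 [321.777 210.751]
 [327.287 185.556]
 [257.398 183.345]]
```

```bash
python3 -m pendant '[[[-0.094,0,0,0,0,0,0],[-0.094,0,0,0,0,0,0],[-0.093,0,0,0,0,0,0],[0,0,0,0,-1,0.5,0],[0,0,0,0,-2,1,0],[0,0,0,0,-3,1.6,0],[0,0,0,0,-3,1.6,0],[0,0,0,0,-3,1.6,0],[0,0,0,0,-3,1.6,0],[0,0,0,0,-3,1.6,0]]]'
```

```text
clock: 0.93
tool_pos: [0.2687, 0.4188, 0.2385]
eef_rot: [-0.0, 0.707, -0.0, 0.707]
contact_force: [0.9, 0.8, 0.2]
opening: 0.267
```

```bash
python3 -m pendant '[[[0,0,0,0,-3,1.6,0],[0,0,0,0,-3,1.6,0],[0,0,0,0,-3,1.6,0],[0,0,0,0,-3,1.6,0],[0,0,0,0,-3,1.6,0],[0,0,0,0,-3,1.6,0],[0,0,0,0,-3,1.6,0],[0,0,0,0,-3,1.6,0],[0,0,0,0,-3,1.6,0],[0,0,0,0,-2,1.6,0]]]'
python3 - <<'E'
from h import *
print({k:np.round(v,3) for k,v in r.get_state().items()})
E
```

```text
clock: 1.77
tool_pos: [0.4283, 0.127, 0.2384]
eef_rot: [0.0, 0.708, -0.002, 0.707]
contact_force: [0.2, 0.1, -0.7]
opening: 0.004
{'clock': np.float64(1.767), 'q': array([-0.16 ,  0.479, -0.345,  2.073,  0.268,  0.634,  0.882]), 'qd': array([ 0.649,  0.136, -0.05 , -0.309,  0.014,  0.164,  0.642]), 'joint_torque': array([-2.6650e+00, -3.9104e+01, -1.6190e+00, -1.0366e+01, -1.7000e-02,
       -1.0200e-01, -5.2000e-01]), 'tool_pos': array([0.428, 0.127, 0.238]), 'eef_rot': array([ 0.   ,  0.708, -0.002,  0.707]), 'contact_force': array([ 0.18 ,  0.125, -0.681]), 'moment': array([ 0.034, -0.017,  0.04 ]), 'opening': np.float64(0.004)}
```

```bash
python3 -m pendant '[[[0,0,0,0,-2.7,1.6,0],[0,0,0,0,-2.7,1.6,0],[0,0,0,0,-2.7,1.6,0],[0,0,0,0,-2.7,1.6,0],[0,0,0,0,-2.7,1.6,0],[0,0,0,0,-2.0,1.6,0],[0,0,0,0,0,0,0],[0,0,0,0,0,0,0]]]'
python3 - <<'E'
from h import *
im=eyes.snapshot("top"); cv2.imwrite("pics/top1.png",im[:,:,::-1])
im=eyes.snapshot("side"); cv2.imwrite("pics/side1.png",im[:,:,::-1])
E
```

```text
clock: 2.43
tool_pos: [0.5245, -0.0257, 0.2382]
eef_rot: [0.001, 0.707, -0.001, 0.707]
contact_force: [-0.5, 0.6, -0.5]
opening: 0.003
```

View pics/side1.png

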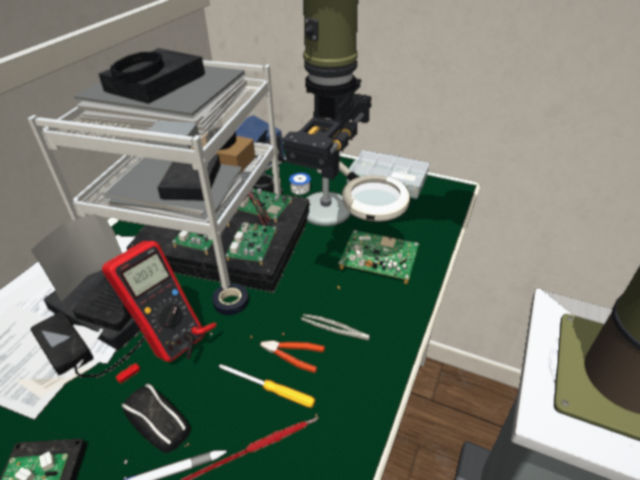

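View pics/top1.png

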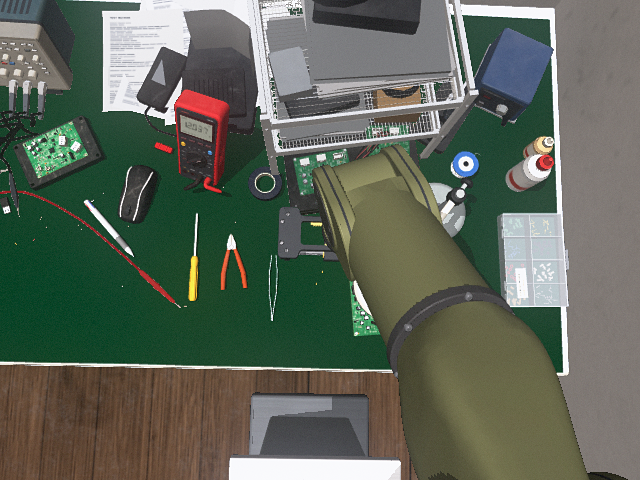

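The side view shows the gripper at (330,140), well in front of the rack. In the top view the arm now hides the board. The tip is beside the head, so I lower it next to the ring.

```bash
python3 -m pendant '[[[0,0,0,2,0,0,0],[0,0,0,2.5,0,0,0],[0,0,0,2.5,0,0,0],[0,0,0,2,0,0,0],[0,0,0,1.1,0,0,0],[0,0,0,0,-0.5,0,0],[0,0,0,0,-0.5,0,0],[0,0,0,0,-0.4,0,0],[0,0,0,0,-0.4,0,0],[0,0,0,0,0,0,0]]]'
python3 - <<'E'
from h import *
im=eyes.snapshot("side"); cv2.imwrite("pics/side2.png",im[:,:,::-1]); crop("pics/side2.png","pics/s2.png",260,60,440,290,3) if 0 else crop("pics/side2.png","pics/s2.png",270,110,450,290,3)
E
```

```text
clock: 3.37
tool_pos: [0.5247, -0.0438, 0.1386]
eef_rot: [0.0, 0.707, -0.001, 0.708]
contact_force: [0.1, 0.2, -0.2]
opening: 0.005
```

View pics/s2.png

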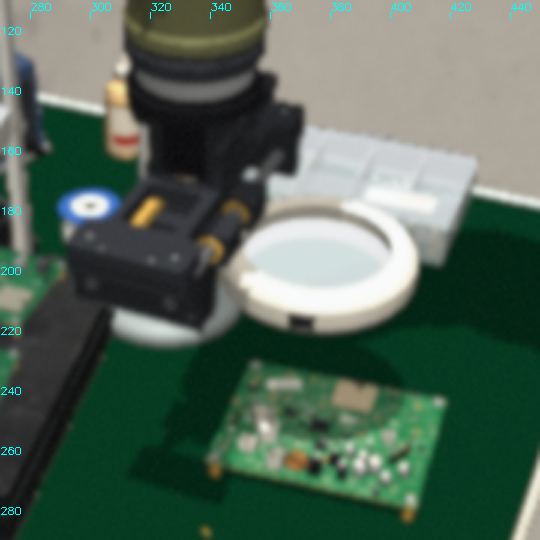

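The side view shows the gripper next to the head at (240,230 in the crop), with the head unmoved at about (375,200) and no force. Next I work out the arc for the push.

Run:
```python
from h import *
P=np.array([.620,-.226]); a=np.radians(117.6); rho=.2056; p=np.array([.5247,-.0438])
acc=p.copy()
for i in range(44):
    a+=.025 if i<12 else .03; rho=max(.19,rho-.0015)
    q=P+rho*np.array([np.cos(a),np.sin(a)]); d=np.round((q-acc)*100,1); acc+=d/100
    print(i,"ty,tz",d[1],d[0],"pos",acc.round(3),round(np.degrees(a),1))
```

```text
0 ty,tz -0.4 -0.4 pos [ 0.521 -0.048] 119.0
1 ty,tz -0.4 -0.3 pos [ 0.518 -0.052] 120.5
2 ty,tz -0.3 -0.4 pos [ 0.514 -0.055] 121.9
3 ty,tz -0.4 -0.3 pos [ 0.511 -0.059] 123.3
4 ty,tz -0.4 -0.4 pos [ 0.507 -0.063] 124.8
5 ty,tz -0.5 -0.3 pos [ 0.504 -0.068] 126.2
6 ty,tz -0.4 -0.3 pos [ 0.501 -0.072] 127.6
7 ty,tz -0.4 -0.3 pos [ 0.498 -0.076] 129.1
8 ty,tz -0.4 -0.2 pos [ 0.496 -0.08 ] 130.5
9 ty,tz -0.4 -0.3 pos [ 0.493 -0.084] 131.9
10 ty,tz -0.4 -0.3 pos [ 0.49  -0.088] 133.4
11 ty,tz -0.3 -0.4 pos [ 0.486 -0.091] 134.8
12 ty,tz -0.4 -0.4 pos [ 0.482 -0.095] 136.5
13 ty,tz -0.5 -0.3 pos [ 0.479 -0.1  ] 138.2
14 ty,tz -0.4 -0.4 pos [ 0.475 -0.104] 139.9
15 ty,tz -0.4 -0.4 pos [ 0.471 -0.108] 141.7
16 ty,tz -0.5 -0.3 pos [ 0.468 -0.113] 143.4
17 ty,tz -0.4 -0.4 pos [ 0.464 -0.117] 145.1
18 ty,tz -0.5 -0.3 pos [ 0.461 -0.122] 146.8
19 ty,tz -0.5 -0.3 pos [ 0.458 -0.127] 148.5
20 ty,tz -0.5 -0.3 pos [ 0.455 -0.132] 150.3
21 ty,tz -0.5 -0.2 pos [ 0.453 -0.137] 152.0
22 ty,tz -0.5 -0.3 pos [ 0.45  -0.142] 153.7
23 ty,tz -0.5 -0.2 pos [ 0.448 -0.147] 155.4
24 ty,tz -0.5 -0.3 pos [ 0.445
[... 161 characters left out ...]
.6 -0.1 pos [ 0.438 -0.174] 164.0
29 ty,tz -0.5 -0.2 pos [ 0.436 -0.179] 165.7
30 ty,tz -0.6 -0.1 pos [ 0.435 -0.185] 167.4
31 ty,tz -0.5 -0.1 pos [ 0.434 -0.19 ] 169.2
32 ty,tz -0.6 -0.1 pos [ 0.433 -0.196] 170.9
33 ty,tz -0.6 -0.1 pos [ 0.432 -0.202] 172.6
34 ty,tz -0.5 -0.1 pos [ 0.431 -0.207] 174.3
35 ty,tz -0.6 -0.0 pos [ 0.431 -0.213] 176.0
36 ty,tz -0.6 -0.1 pos [ 0.43  -0.219] 177.8
37 ty,tz -0.5 0.0 pos [ 0.43  -0.224] 179.5
38 ty,tz -0.6 0.0 pos [ 0.43 -0.23] 181.2
39 ty,tz -0.6 0.1 pos [ 0.431 -0.236] 182.9
40 ty,tz -0.6 -0.0 pos [ 0.431 -0.242] 184.6
41 ty,tz -0.5 0.0 pos [ 0.431 -0.247] 186.4
42 ty,tz -0.6 0.1 pos [ 0.432 -0.253] 188.1
43 ty,tz -0.6 0.1 pos [ 0.433 -0.259] 189.8
```

```bash
python3 -m pendant '[[[0,0,0,0,-0.4,-0.4,0],[0,0,0,0,-0.4,-0.3,0],[0,0,0,0,-0.3,-0.4,0],[0,0,0,0,-0.4,-0.3,0],[0,0,0,0,-0.4,-0.4,0],[0,0,0,0,-0.5,-0.3,0]]]'
```

```text
clock: 3.92
tool_pos: [0.5027, -0.0658, 0.1377]
eef_rot: [-0.0, 0.707, 0.001, 0.707]
contact_force: [0.3, 2.8, 1.2]
opening: 0.005
```

Contact at about 3 N, so I carry on along the arc.

```bash
python3 -m pendant '[[[0,0,0,0,-0.4,-0.3,0],[0,0,0,0,-0.4,-0.3,0],[0,0,0,0,-0.4,-0.2,0],[0,0,0,0,-0.4,-0.3,0],[0,0,0,0,-0.4,-0.3,0],[0,0,0,0,-0.3,-0.4,0],[0,0,0,0,-0.4,-0.4,0],[0,0,0,0,-0.5,-0.3,0]]]'
```

```text
clock: 4.58
tool_pos: [0.4782, -0.0988, 0.1378]
eef_rot: [-0.0, 0.707, 0.0, 0.707]
contact_force: [0.1, 2.2, -0.3]
opening: 0.001
```

```bash
python3 -m pendant '[[[0,0,0,0,-0.4,-0.4,0],[0,0,0,0,-0.4,-0.4,0],[0,0,0,0,-0.5,-0.3,0],[0,0,0,0,-0.4,-0.4,0],[0,0,0,0,-0.5,-0.3,0],[0,0,0,0,-0.5,-0.3,0],[0,0,0,0,-0.5,-0.3,0],[0,0,0,0,-0.5,-0.2,0],[0,0,0,0,-0.5,-0.3,0],[0,0,0,0,-0.5,-0.2,0]]]'
python3 - <<'E'
from h import *
im=eyes.snapshot("side"); cv2.imwrite("pics/side3.png",im[:,:,::-1]); crop("pics/side3.png","pics/s3.png",270,90,470,290,3)
E
```

```text
clock: 5.42
tool_pos: [0.4469, -0.1459, 0.1377]
eef_rot: [-0.0, 0.707, 0.0, 0.707]
contact_force: [1.1, 2.2, -0.1]
opening: 0.004
```

View pics/s3.png

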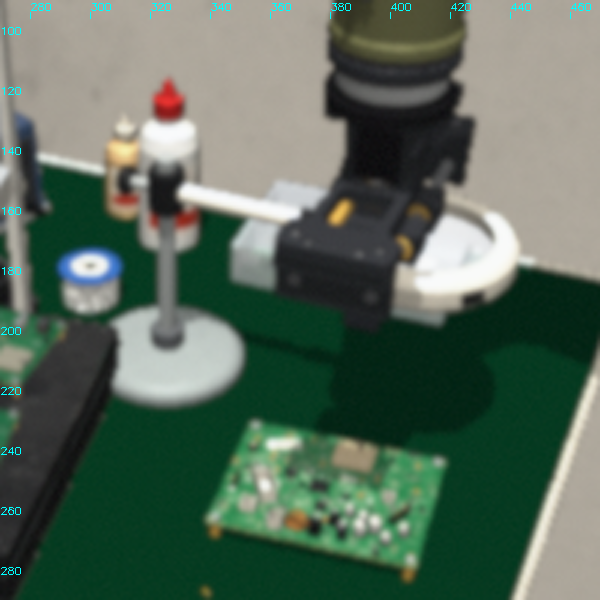

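The side view shows the head swung right to about (430,170), with the board unmoved. I continue the arc a little further.

```bash
python3 -m pendant '[[[0,0,0,0,-0.5,-0.3,0],[0,0,0,0,-0.6,-0.2,0],[0,0,0,0,-0.5,-0.2,0],[0,0,0,0,-0.5,-0.2,0],[0,0,0,0,-0.6,-0.1,0],[0,0,0,0,-0.5,-0.2,0],[0,0,0,0,-0.6,-0.1,0],[0,0,0,0,-0.5,-0.1,0],[0,0,0,0,-0.5,-0.1,0],[0,0,0,0,-0.3,0,0]]]'
```

```text
clock: 6.3
tool_pos: [0.432, -0.1973, 0.1376]
eef_rot: [0.0, 0.707, -0.0, 0.707]
contact_force: [0.3, 2.0, 0.2]
opening: 0.005
```

```bash
python3 -m pendant '[[[0,0,0,0,0.4,0,0],[0,0,0,0,1,0.1,0],[0,0,0,0,1.5,0.3,0],[0,0,0,-1,1.5,0.3,0],[0,0,0,-2,0,0,0],[0,0,0,-2.5,0,0,0],[0,0,0,-2.5,0,0,0],[0,0,0,-1,0,0,0],[0,0,0,0,0,0,0],[0,0,0,0,0,0,0]]]'
python3 - <<'E'
from h import *
for n in("side","top"):
    im=eyes.snapshot(n); cv2.imwrite(f"pics/{n}4.png",im[:,:,::-1])
crop("pics/side4.png","pics/s4.png",270,90,470,290,3)
E
```

```text
clock: 7.13
tool_pos: [0.4395, -0.1515, 0.2283]
eef_rot: [-0.001, 0.707, 0.0, 0.707]
contact_force: [-0.7, 0.1, 0.7]
opening: 0.004
```

View pics/s4.png

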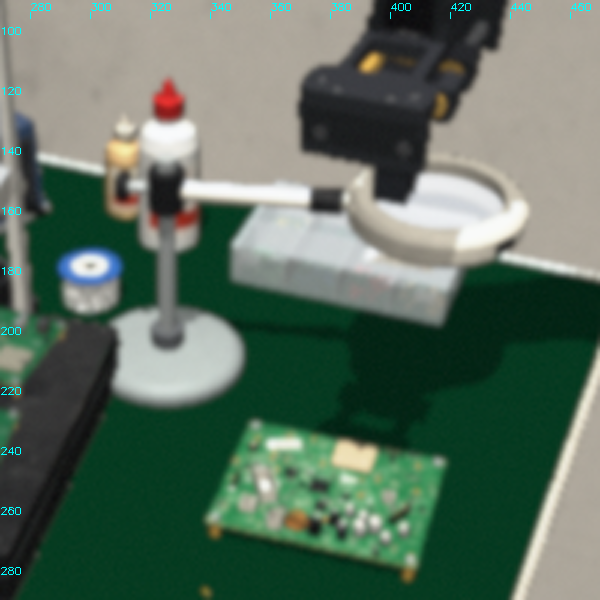

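View pics/top4.png

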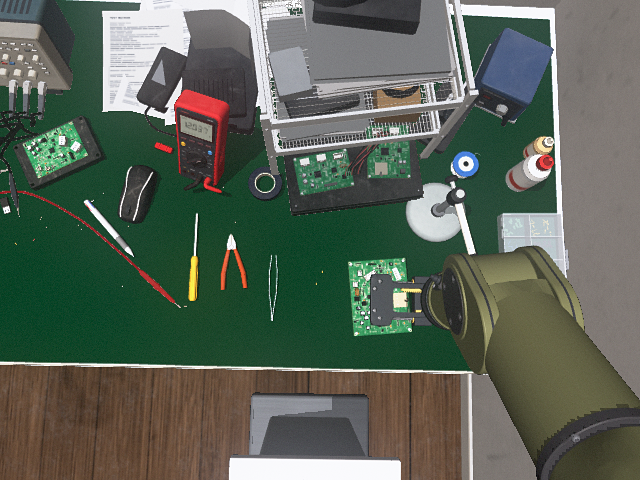

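The head now stands at (416,160) in the side view, off the board, and the board is at the same pixels as before. I zoom on the uncovered board from above.

Run:
```python
from h import *
crop("pics/top4.png","pics/t4.png",340,250,440,345,6)
l=pix2w("side",415.7,160,.153); print("lens",l, np.hypot(*(l[:2]-[.4515,-.116])), np.degrees(np.arctan2(l[1]+.226,l[0]-.62)), np.hypot(l[1]+.226,l[0]-.62))
```

```text
lens [ 0.4363736  -0.27218124  0.153     ] 0.15691203410720986 -165.8831326474512 0.18934455578152104
```

View pics/t4.png

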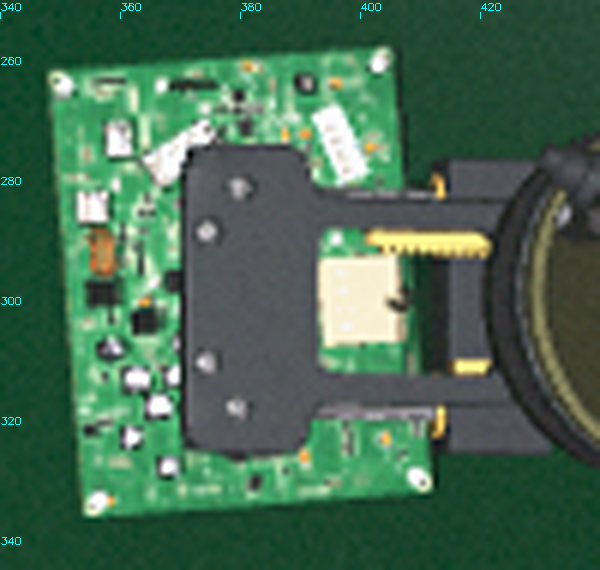

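Two white blocks lie on the far half of the board. The left one at (370,275) has the square connectors 20-35 mm away at (360,273) and (355,284), and it matches the board-frame prediction (x=+16). The one at (395,274) does not.

Run:
```python
from h import *
z=.0166
c=[pix2w("top",*p,z)[:2] for p in((348.3,261.7),(405.3,257.8),(412.2,331.3),(353.7,336.2))]
print(np.array(c)); m=sum(c)/4
y=(c[3]+c[2]-c[0]-c[1]); y/=np.linalg.norm(y); x=np.array([-y[1],y[0]])*-1
print("m",m,"y",y,"x",x,"part",m+.016*x-.041*y, "seen",pix2w("top",370,275,.0295))
for q in((360,273),(355.5,284.5)): print(np.linalg.norm(pix2w("top",*q,.025)[:2]-(m+.016*x-.041*y)))
print(r.get_state()["tool_pos"])
```

```text
[[ 0.5173063  -0.05637447]
 [ 0.52786529 -0.16682085]
 [ 0.38797462 -0.18029453]
 [ 0.37634942 -0.06895396]]
m [ 0.45237391 -0.11811095] y [-0.99572479 -0.09236964] x [-0.09236964  0.99572479] part [ 0.49172071 -0.0983922 ] seen [ 0.49191661 -0.09698628  0.0295    ]
0.020380985387193393
0.03368295731361485
[ 0.43864613 -0.15178012  0.22711289]
```

```bash
python3 -m pendant '[[[0,0,0,0,1.5,1.4,0],[0,0,0,0,2.1,2,0],[0,0,0,2,1.4,1.2,0],[0,0,0,3,0.6,0.6,0],[0,0,0,3,0,0,0],[0,0,0,3,0,0,0],[0,0,0,2.5,0,0,0],[0,0,0,1.5,0,0,0],[0,0,0,0,0,0,0],[0,0,0,0,0,0,0]]]'
python3 - <<'E'
from h import *
im=eyes.snapshot("side"); cv2.imwrite(f"pics/side5.png",im[:,:,::-1])
crop("pics/side5.png","pics/s5.png",300,140,460,290,4)
s=r.get_state(); print(s["tool_pos"],w2pix("side",s["tool_pos"]))
E
```

```text
clock: 8.07
tool_pos: [0.4902, -0.0959, 0.0765]
eef_rot: [-0.0, 0.708, 0.0, 0.706]
contact_force: [-0.0, -0.2, 0.3]
opening: 0.005
[ 0.49105006 -0.09603548  0.07753407] [359.60717301 230.38529527]
```

View pics/s5.png

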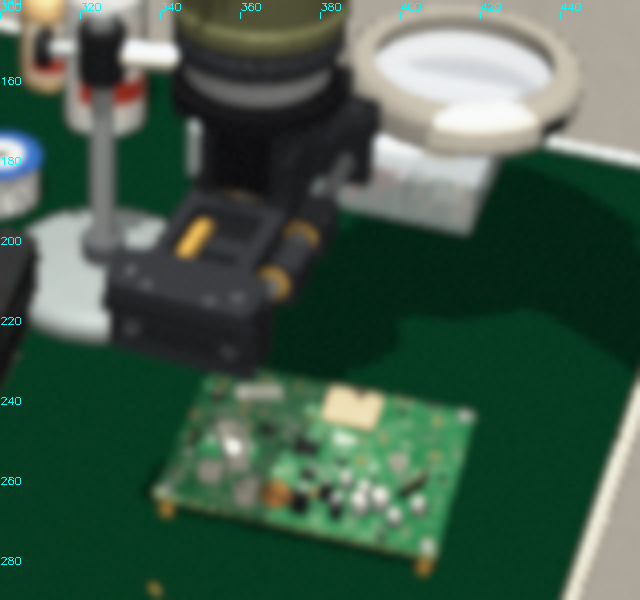

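The side view shows the connector at (358,250), where my estimate projects (359,248). The lens is well clear, and the hidden TCP projects to (360,230), right above the connector. I go down the last 2.2 cm and dwell.

```bash
python3 -m pendant '[[[0,0,0,1,0,0,0],[0,0,0,0.8,0,0,0],[0,0,0,0.4,0,0,0],[0,0,0,0,0,0,0],[0,0,0,0,0,0,0],[0,0,0,0,0,0,0],[0,0,0,0,0,0,0],[0,0,0,0,0,0,0],[0,0,0,0,0,0,0],[0,0,0,0,0,0,0]]]'
python3 -m pendant '[[[0,0,0,0,0,0,0],[0,0,0,0,0,0,0],[0,0,0,0,0,0,0],[0,0,0,0,0,0,0],[0,0,0,0,0,0,0],[0,0,0,0,0,0,0],[0,0,0,0,0,0,0],[0,0,0,0,0,0,0],[0,0,0,0,0,0,0],[0,0,0,0,0,0,0]]]'
python3 -m pendant '[[[0,0,0,0,0,0,0],[0,0,0,0,0,0,0],[0,0,0,0,0,0,0],[0,0,0,0,0,0,0],[0,0,0,0,0,0,0],[0,0,0,0,0,0,0],[0,0,0,0,0,0,0],[0,0,0,0,0,0,0],[0,0,0,0,0,0,0],[0,0,0,0,0,0,0]]]'
```

```text
clock: 8.95
tool_pos: [0.4914, -0.0964, 0.0558]
eef_rot: [-0.0, 0.707, 0.0, 0.707]
contact_force: [0.4, 0.1, -0.5]
opening: 0.009
clock: 9.78
tool_pos: [0.4914, -0.0964, 0.0557]
eef_rot: [-0.0, 0.707, 0.0, 0.707]
contact_force: [-0.3, 0.2, -0.0]
opening: 0.007
clock: 10.62
tool_pos: [0.4913, -0.0963, 0.0557]
eef_rot: [-0.0, 0.707, 0.0, 0.707]
contact_force: [1.0, -0.5, 0.2]
opening: 0.005
```

Run:
```python
from h import *
im=eyes.snapshot("side"); cv2.imwrite(f"pics/side6.png",im[:,:,::-1])
crop("pics/side6.png","pics/s6.png",240,140,440,290,4)
a=cv2.imread("pics/side0.png");
for p in ((.512,.167,.006),): print(w2pix("side",p),w2pix("top",p))
```

```text
[291.20475687 349.97236651] [232.36223921 261.81039297]
```

View pics/s6.png

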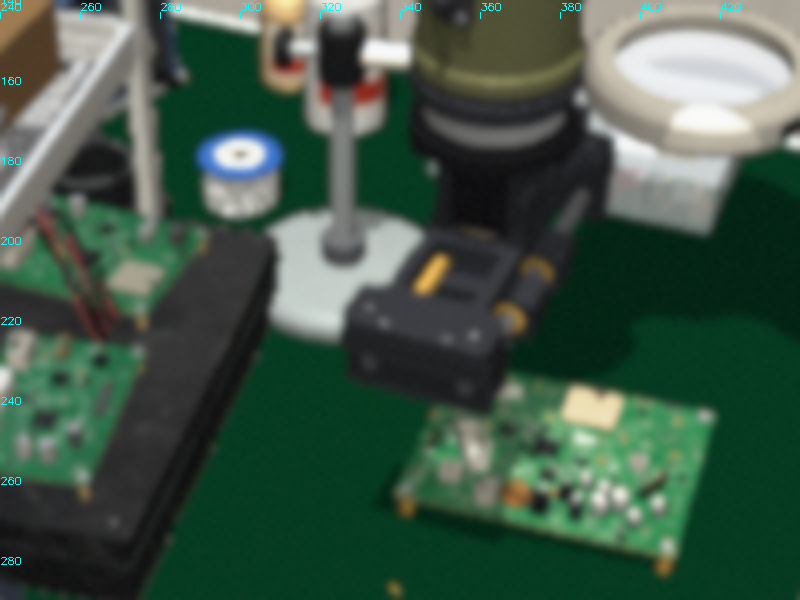

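The dwell over the connector lasted over 2 s at z=0.0557, about 26 mm above its top. The board is still at the same pixels. Next I rise, cross to the cutters and go down.

```bash
python3 -m pendant '[[[0,0,0,-1.5,0,0,0],[0,0,0,-2.5,0,0,0],[0,0,0,-2.5,0,0,0],[0,0,0,-2,1,0.1,0],[0,0,0,-1,2.5,0.3,0],[0,0,0,0,3.5,0.4,0],[0,0,0,0,3.5,0.4,0],[0,0,0,0,3.5,0.4,0],[0,0,0,0,3.5,0.3,0],[0,0,0,0,3.5,0.1,0]]]'
python3 -m pendant '[[[0,0,0,0,2.9,0,0],[0,0,0,0,1.6,0,0],[0,0,0,0,0.9,0,0],[0,0,0,2,0,0,0],[0,0,0,2.5,0,0,0],[0,0,0,1.5,0,0,0],[0,0,0,0,0,0,0],[0,0,0,0,0,0,0]]]'
python3 - <<'E'
from h import *
for n in("side","top"):
    im=eyes.snapshot(n); cv2.imwrite(f"pics/{n}7.png",im[:,:,::-1])
crop("pics/side7.png","pics/s7.png",230,230,430,390,4)
s=r.get_state(); p=s["tool_pos"]; print(p,w2pix("side",p),w2pix("top",p))
E
```

```text
clock: 11.5
tool_pos: [0.5115, 0.1153, 0.1508]
eef_rot: [0.0, 0.707, 0.0, 0.707]
contact_force: [0.8, -1.0, -0.7]
opening: 0.003
clock: 12.17
tool_pos: [0.5108, 0.1664, 0.0903]
eef_rot: [-0.0, 0.708, -0.001, 0.707]
contact_force: [-0.8, -0.6, -0.1]
opening: 0.004
[0.5119175  0.16721786 0.09156455] [288.45167581 316.84313705] [226.40677584 257.56344009]
```

View pics/s7.png

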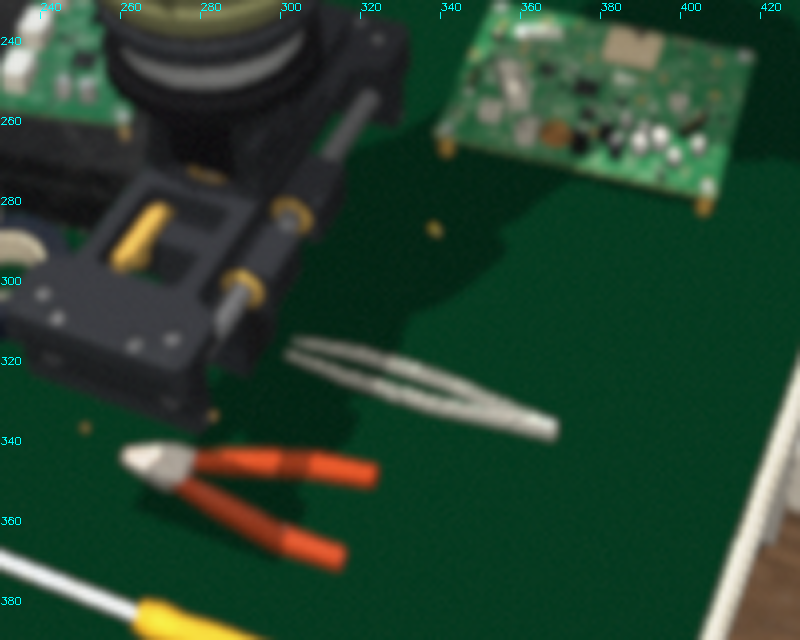

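View pics/top7.png

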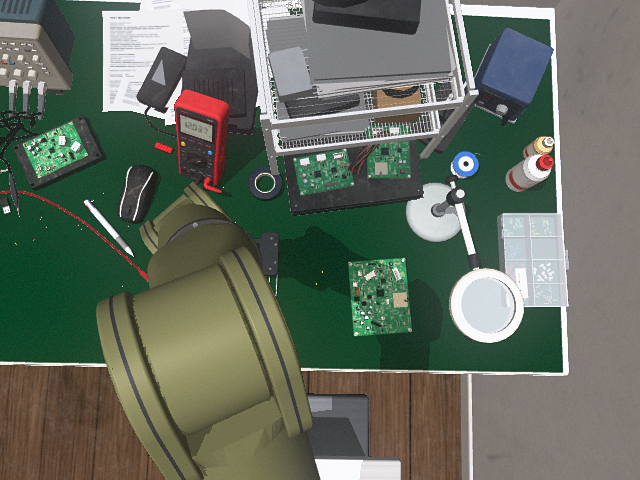

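The top view shows the head at (487,305), clear of the board, which is in its old place at (380,297). The side view shows the cutters at (262-324, 340-370) with the gripper above them and the tools unmoved. I go down the last 5 cm.

```bash
python3 -m pendant '[[[0,0,0,1.5,0,0,0],[0,0,0,1.7,0,0,0],[0,0,0,1.2,0,0,0],[0,0,0,0.7,0,0,0],[0,0,0,0,0,0,0],[0,0,0,0,0,0,0],[0,0,0,0,0,0,0],[0,0,0,0,0,0,0],[0,0,0,0,0,0,0],[0,0,0,0,0,0,0]]]'
python3 -m pendant '[[[0,0,0,0,0,0,0],[0,0,0,0,0,0,0],[0,0,0,0,0,0,0],[0,0,0,0,0,0,0],[0,0,0,0,0,0,0],[0,0,0,0,0,0,0],[0,0,0,0,0,0,0],[0,0,0,0,0,0,0],[0,0,0,0,0,0,0],[0,0,0,0,0,0,0]]]'
python3 -m pendant '[[[0,0,0,0,0,0,0],[0,0,0,0,0,0,0],[0,0,0,0,0,0,0],[0,0,0,0,0,0,0],[0,0,0,0,0,0,0],[0,0,0,0,0,0,0],[0,0,0,0,0,0,0],[0,0,0,0,0,0,0],[0,0,0,0,0,0,0],[0,0,0,0,0,0,0]]]'
python3 - <<'E'
from h import *
im=eyes.snapshot("side"); cv2.imwrite("pics/side8.png",im[:,:,::-1])
crop("pics/side8.png","pics/s8.png",230,230,430,390,4)
s=r.get_state(); p=s["tool_pos"]; print(p,w2pix("side",p))
l=pix2w("top",487,305,.153); print("lens",l,np.hypot(*(l[:2]-[.4524,-.1181])))
E
```

```text
clock: 13.1
tool_pos: [0.5116, 0.1677, 0.0402]
eef_rot: [0.0, 0.707, 0.0, 0.707]
contact_force: [-0.8, -0.5, 0.7]
opening: 0.006
clock: 13.93
tool_pos: [0.5113, 0.1676, 0.0397]
eef_rot: [-0.0, 0.707, 0.0, 0.707]
contact_force: [-0.4, 0.0, 0.4]
opening: 0.003
clock: 14.77
tool_pos: [0.5112, 0.1676, 0.0397]
eef_rot: [-0.0, 0.707, 0.0, 0.707]
contact_force: [0.0, 0.0, -0.2]
opening: 0.007
[0.51127316 0.16764218 0.03971416] [290.38923669 337.87434895]
lens [ 0.43837812 -0.27863725  0.153     ] 0.16114844978085166
```

View pics/s8.png

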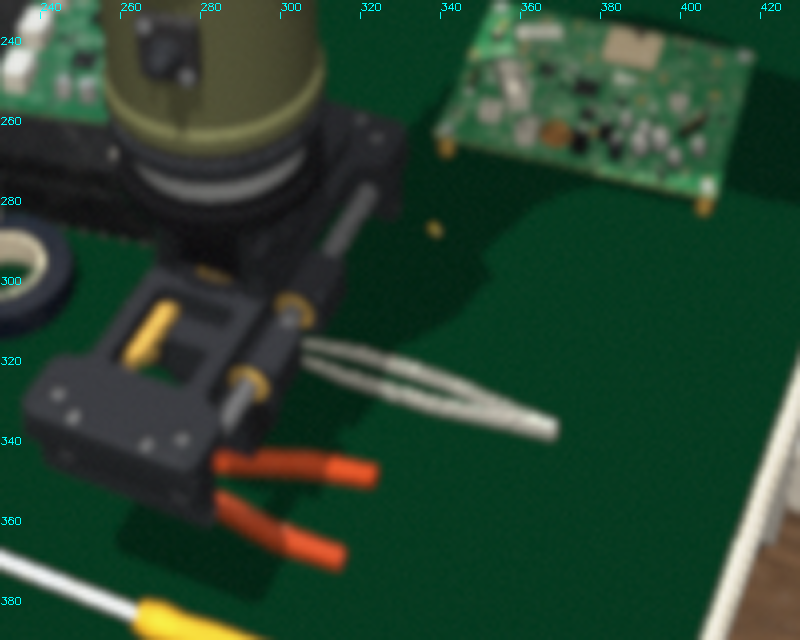

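The side view shows the gripper over the cutters. The handles at (322,348) and (314,369) and the tweezers are unmoved, and there is no contact force. The tip is about 28 mm above the cutters, so I hand in.

```bash
python3 -c "
from plant import r
print(r.finish_job())"
```

```text
the job is handed in; nothing more can be done
None
```

I pushed the magnifier head aside, pointed at the crooked connector, then at the side cutters, and handed the job in at about 14.9 s, still pointing. `finish_job` gave no verdict, so the figures below are my own measurements.

- **Magnifier:** I pushed it with shut fingers at about 2–3 N, measured at the end of each move. It swung roughly 0.9 rad to the right. The lens centre ended about 0.16 m from the board's centre (0.157 m from the side camera, 0.161 m from the top), clear of the board.
- **Connector:** I held over it for a little over 2 s, with the fingertips about 26 mm above its top. I chose the left of two white blocks on the far half, because it matched the given board position. The square connectors also stood 20 and 34 mm from it, as described.
- **Cutters:** The tip finished over their middle at (0.511, 0.168, 0.040), about 28 mm above them. I had held there over 2 s before handing in. The measured force stayed within noise.
- **Board and tools:** The board, the tweezers and the visible parts of the cutters and screwdriver sat at the same pixels as at the start.

**Checks that disagreed or fell short:** the two cameras put the board's centre about 6 mm apart across the robot (y -0.118 from the top, -0.113 from the side). I aimed about 2 mm towards the side camera's value, well inside the 16 mm tolerance. The gripper hid the fingertips in both pointing poses, so their position comes from the robot's own readings, not from the pictures.

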